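Work a stuck hotplate knob off its spindle for washing

TASK

Get the hotplate's stuck control knob off so that it can be washed: first flip the power switch over to off, next move the pot from the hotplate onto the middle of the cork trivet, keeping it upright, and then work the knob up off its spindle by twisting it back and forth some 20 to 40 degrees each way while pulling gently. The hotplate must stay where it is with all its feet on the bench; a straight pull would lift it. Stand the knob upright, as it stood on the hotplate, in the blue tray, setting it down rather than dropping it, and leave the cup, shaker and jar alone.

Things in the scene. Friction and masses are not known exactly. Their poses are not given: they have to be found in the camera images.
- switch (a joint): Toggle lever of the power switch: 80 mm from its pivot (22 mm above the bench, over the middle of the white block) to the centre of its red ball. It swings in the block's x-z plane: 0 to 0.15 at the start = on, leaning 0.5 rad from upright to the block's -x; 1.0 = off, hard stop, leaning 0.5 rad to its +x. It stays where it is left; about 1 N at the ball moves it
- switch_base: The switch's white block, 70 (x) x 50 x 25 mm high, fixed to the bench; origin at the centre of its underside, +x (horizontal, roughly away from the robot) is the way the lever must be flipped, z up; a red stripe on the on side, a black stripe on the off side
- switch_tip (a point): Centre of the 26 mm red ball on the lever's end, about 92 mm above the bench when on and when off, 102 mm half-way
- hotplate: White portable hotplate, 240 (x) x 210 (y) mm, top 58 mm above the bench, about 2 kg, standing loose on four rubber feet. Origin at the centre of its underside, z up, x from the control knob towards the round iron plate. The iron plate (144 mm across, top at 66 mm) is centred 37 mm along +x; the knob's spindle stands 83 mm along -x. About 12 N of steady upward pull at the knob tips it
- spindle (a point): Foot of the fixed hollow steel spindle, a tube 26 mm across, 19 mm tall, upright on the hotplate's top (58 mm above the bench), inside the knob's skirt. Sprung pads in it, 15 mm up, hold the knob's stem by some 28 N of friction in all, shared between turning and pulling: while the knob turns it rises with little pull, e.g. 2.5 mm per 1 rad. Lifted 16 mm it is free, 19 mm clear
- knob_center (a point): Centre of the black round ribbed control knob, 40 mm across and 40 mm tall, 45 g: on its axis, half-way up (20 mm above its underside, which starts resting on the hotplate's top). z along its axis, up; hollow skirt with a stem 14 mm thick inside it that ends 2 mm above the underside
- knob_mark (a point): On the knob's top face (40 mm above its underside), 16 mm from the axis on the white pointer line; at the start it points along the hotplate's -x (at the red tick), within 0.1 rad
- pot_knob (a point): Centre of the grip of the black knob on the pot's lid (28 mm across, 30 mm tall, lid fixed to the pot), on the pot's axis, 101 mm above its underside and 19 mm above the lid. The red pot is 100 mm across, 112 mm tall overall, with two side ears 68 mm from the axis, about 0.55 kg, and starts standing on the iron plate; z up
- trivet: Round cork trivet fixed to the bench, 140 mm across, 8 mm thick; origin at the centre of its underside
- tray: Blue open tray fixed to the bench, 150 x 150 mm outside, 25 mm high, walls and floor 4 mm thick; origin at the centre of its underside, x and y along its sides. The trivet and the tray lie on either side of the hotplate, either way round
- cup: Small blue cup, 56 mm across, 60 mm tall, origin under its centre; leave alone
- shaker: Steel shaker, 48 mm across, 88 mm tall, origin under its centre; leave alone
- jar: Jar with yellow lid, 60 mm across, 80 mm tall, origin under its centre; leave alone
- knob: The black control knob (see knob_center); origin on its axis at its underside
- pot: The red pot (see pot_knob); origin at the centre of its underside
Not all that is in view belongs to the job. What is shaped like the knob but orange is not meant. There is more than one size of the trivet; the one meant has the size given above.

How it is judged:
By the outcome, as a careful person would: the job done as asked, in the order asked, and still so for the second after the job is handed in, with the robot touching nothing.
It also fails if it takes over 72 s, if anything falls off the work surface, if the arm or the gripper's body presses on something with over 40 N, if the wrist force passes 120 N, or if a joint passes its speed limit or range.

ROBOT

A 6-joint arm with a two-finger parallel gripper is mounted at the origin on the work surface. World frame = base frame: x ahead of the robot, y to its left, z up, the work surface at z = 0. Lengths are in m, angles in degrees, forces in N, time in s.
With the tool pointing down it reaches from about 0.25 to 0.725 m from the base axis. Payload 9.7 kg.
Tool frame: the origin (TCP) lies on the centre line of the jaws, within the pads' length; the fingertips stand 19 mm ahead of it and the grasp point (between the pads) is the TCP (bot.tcp_to_tips is the z of the fingertips in the tool frame, in m); z points along the fingers, y is the line along which they close (so a half turn about z gives the same grasp; the last joint's range is limited). The gripper opens to 85 mm and grips with 20 to 120 N. Pads are 22 mm wide; open, the fingers measure 114 mm over their backs; the gripper's body (76 mm by 85 mm) begins 54 mm behind the grasp point. The pads swing forward as they close: fully open they stand 13 mm farther back than shut.
Start: joints at [-66.349, 4.979, 10.078, 95.1, 0, 90], TCP at [0.221, -0.504, 0.25] pointing down, gripper open.
Joint ranges: [-179.16, 179.16], [-48.56, 103.87], [-65.8, 70.77], [-126.05, 130.52], [-82.76, 87.17], [-180, 180]. Speed limits (degrees/s): [127.2, 127.2, 147.25, 180, 180, 180].

INTERFACE

Orientations are given as [roll, pitch, yaw] about the fixed x, y, z axes, in that order (R = Rz(yaw) Ry(pitch) Rx(roll)).
In Python, from workcell import bot gives the robot as it stands. The module is installed in compiled form; this text tells all that it offers.
- The arm moves only by the tool play_rows, never from a script. Its argument "increments" is a list of rows, each an object with "slide": the shift along the tool's x, y, z in mm, a list of three; "angular": the turn, a rotation vector about the tool's x, y, z in degrees, a list of three; "claw": the opening, from -1 (shut) to 1 (fully open). In form: [{"slide": [x, y, z], "angular": [rx, ry, rz], "claw": claw}, ...]. A call has 1 to 8 rows; each row shifts and turns the commanded pose from where the row before left it, along the tool's axes as they then stand; what a row does not reach is not made up. A row lasts 1/10 s, in which the tool goes at most 50 mm and 8.59 degrees, less where a joint would pass 70% of its speed; a pose out of reach is approached as far as the arm can. A call is refused whole if a number of a shift passes 50 or a number of a turn 8.59, either way. A call with a gripper value outside its range is refused whole. The fingers move at their own pace and stop on an object; "squeeze" is the grip in N (left out, the last holds). Time passes only in rows, so rows that do not move let the fingers close. It gives the time, the measured TCP pose, the force, the opening and the grip force at its end, in the units of the state.
- bot.get_obs(): the state, without advancing time (a new reading comes with each control period).
- bot.camera(name): name is "side" or "top"; returns the picture (400x640x3 uint8, red, green, blue); there is no depth.
- bot.camera_info(name): a dict with "fovy" (degrees; the focal length in pixels is half the picture's height over the tangent of half this angle, whatever the lens; pixels are square), "cx", "cy" (the principal point, pixels), "k1" (the pictures are not rectified: a ray, as slopes to the right and down, at radius r is drawn at 1 + k1 r^2 times it, then the intrinsics apply), "R" (3x3) and "t" (3): a world point X has camera coordinates R X + t. Camera axes: x right, y down, z forward; pixel columns grow to the right and rows downward; lengths in m; the calibration is good to about 2 mm. A picture is of the moment at which its call begins. camera_info takes no time and is no camera call.
- bot.job_done(): hands the job in; it is judged then, once.
The state is a dict: "time": time; "q": joint angles; "qd": joint speeds; "joint_efforts": joint torques, N m; "ee_pos": TCP position; "tcp_rot": TCP orientation; "wrist_force": force on the tool from outside, world axes, zero at the start; "torque": the same for the moment, N m; "opening": finger opening in m; "grasp_force": force on a finger pad.
Only numpy, scipy, OpenCV 4.12 (cv2) and the standard library are available. Lean on these libraries where they do the work, as an engineer would, in place of code of your own. Each camera call takes 0.05 s, during which the arm holds its last target. There are 200 camera calls.

## Working session

There is one attempt and no reset: what is moved stays moved. The work goes in short steps, Python scripts to look and compute and a tool call to move; the robot and the scene stay as the last step left them, time stands still between calls to the robot, and variables do not carry over. Pictures are saved under pics/ and viewed, at most 13 in all, crops included, and the job is handed in when it is done.

Besides the shell and the picture viewer there is one more tool, called after "Emit:" as name(argument=value, ...), one argument or row to a line, values as JSON. play_rows: Moves the arm, as the interface text tells. Its arguments: {"type":"object","properties":{"increments":{"type":"array"},"squeeze":{"type":"number"}},"required":["increments"]}

```bash
mkdir -p pics; cat > h.py <<'E'
import numpy as np, cv2
from workcell import bot
def K(n):
    i=bot.camera_info(n); f=200/np.tan(np.radians(i["fovy"])/2)
    return np.array([[f,0,i["cx"]],[0,f,i["cy"]],[0,0,1]]),np.array([i["k1"],0,0,0.]),np.array(i["R"]),np.array(i["t"])
def px(n,P):
    k,d,R,t=K(n); return cv2.projectPoints(np.array(P,float).reshape(-1,1,3),cv2.Rodrigues(R)[0],t,k,d)[0].reshape(-1,2)
def ray(n,uv):
    k,d,R,t=K(n); s=cv2.undistortPoints(np.array(uv,float).reshape(-1,1,2),k,d).reshape(-1,2)
    return -R.T@t,np.c_[s,np.ones(len(s))]@R
def onz(n,uv,z):
    c,r=ray(n,uv); z=np.broadcast_to(z,len(r)); return c+r*((z-c[2])/r[:,2])[:,None]
def snap(n,f):
    im=bot.camera(n)[:,:,::-1].copy(); cv2.imwrite("pics/"+f,im); return im
E
python3 - <<'E'
from h import *
for n in("top","side"):
    snap(n,n+"0.png"); i=bot.camera_info(n); print(n,i["fovy"],i["k1"],(-np.array(i["R"]).T@i["t"]).round(3),np.array(i["R"])[2].round(2))
print(bot.get_obs(),bot.tcp_to_tips)
E
```

```text
top 47.530477336631456 -0.09509826426308109 [ 0.416 -0.03   1.678] [ 0.06  0.01 -1.  ]
side 53.76019529334745 -0.011321003567850159 [0.419 0.733 0.939] [ 0.08 -0.66 -0.75]
{'time': 0.1, 'q': array([-6.63473413e+01,  5.00770287e+00,  1.00394846e+01,  9.51002894e+01,
       -1.35799428e-03,  9.00003940e+01]), 'qd': array([-0.06821357, -0.00261595,  0.12032843,  0.02175571, -0.04984081,
        0.01571673]), 'joint_efforts': array([-1.14868703e-04, -5.21560585e+01,  4.65653300e+01,  1.60939107e-02,
       -1.17608460e-05,  1.64012778e-05]), 'ee_pos': array([ 0.22057476, -0.50362924,  0.24966071]), 'tcp_rot': array([-1.79931492e+02,  1.35846440e-03,  2.36522664e+01]), 'wrist_force': array([ 0.10752955, -0.49548792,  0.12423104]), 'torque': array([ 0.0149359 , -0.01293249,  0.01359525]), 'grasp_force': 0.0, 'opening': 0.08564465395393177} 0.019
```

View pics/top0.png

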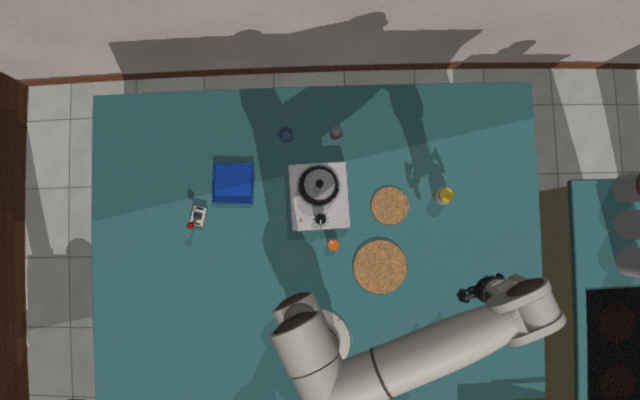

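View pics/side0.png

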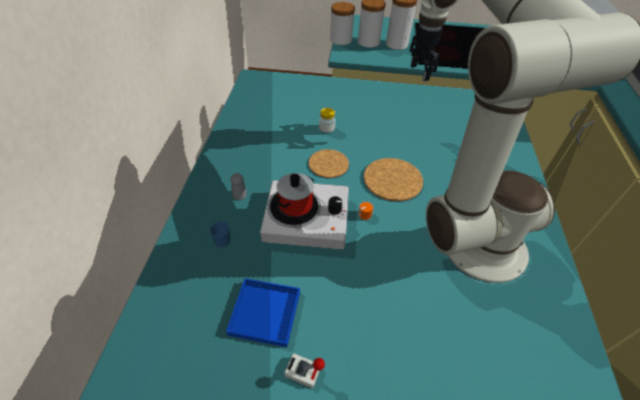

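The top view shows:
- hotplate around (320,197), pot (319,184), black knob (320,219), blue tray (233,183), switch (198,216) with its red ball at (191,225)
- cup (286,134), shaker (336,132), jar (445,196)

Knob candidates are black (320,219), which is meant, and orange (333,244), the decoy. Trivet candidates are (390,205), about 38 px or roughly 135–140 mm, and (380,266), about 54 px or roughly 190 mm. The smaller one fits. I'll measure all of these and confirm in a crop.

```bash
cat > m.py <<'E'
from h import *
im=cv2.imread("pics/top0.png"); hsv=cv2.cvtColor(im,cv2.COLOR_BGR2HSV); h,s,v=cv2.split(hsv)
def blobs(m,box,mn=8):
    x0,y0,x1,y1=box; z=np.zeros_like(m,np.uint8); z[y0:y1,x0:x1]=m[y0:y1,x0:x1]
    n,l,st,c=cv2.connectedComponentsWithStats(z.astype(np.uint8)); return [(l==i) for i in range(1,n) if st[i,4]>=mn]
def rect(m,z):
    ys,xs=np.nonzero(m); P=onz("top",np.c_[xs,ys],z)[:,:2]*1000
    c,sz,a=cv2.minAreaRect(P.astype(np.float32)); return np.round(c,1),np.round(sz,1),round(a,2),np.round(P.mean(0),1),m.sum()
box=lambda u,v,r:(u-r,v-r,u+r,v+r)
for nm,m,b,z in [("triv1",(h>8)&(h<25)&(s>80),box(390,205,28),.008),("triv2",(h>8)&(h<25)&(s>80),box(380,266,36),.008),
 ("tray",(h>105)&(h<125)&(s>170),box(233,183,30),.025),("plate",(s<60)&(v>120),(280,155,358,238),.058),
 ("sw_white",(s<50)&(v>140),box(198,216,16),.025),("ball",((h<8)|(h>172))&(s>150),box(191,225,7),.092),("jar",(h>20)&(h<35)&(s>120),box(445,196,14),.08),
 ("orange",(h>3)&(h<15)&(s>170),box(333,244,10),.04)]:
    for q in blobs(m,b): print(nm,rect(q,z))
big=lambda b,k:cv2.resize(im[b[1]:b[3],b[0]:b[2]],None,fx=k,fy=k,interpolation=cv2.INTER_CUBIC)
A=big((285,155,415,255),6); cv2.imwrite("pics/c1.png",A)
im2=cv2.imread("pics/side0.png")
B=[cv2.resize(q,(400,400),interpolation=cv2.INTER_CUBIC) for q in (im[200:240,178:218],im2[350:390,285:325])]
cv2.imwrite("pics/c2.png",np.hstack(B))
E
python3 m.py
```

```text
triv1 (array([ 489.4, -282.3]), array([136.8, 132.8]), 88.36, array([ 488.6, -282. ]), np.int64(1088))
triv2 (array([ 265. , -238.1]), array([191.5, 191.8]), 43.23, array([ 265.7, -237.8]), np.int64(2212))
tray (array([586.2, 292.5]), array([148.2, 148. ]), 87.23, array([586.1, 292.3]), np.int64(1570))
plate (array([526.3, -26.1]), array([239.9, 206.4]), 2.12, array([502.3, -33.5]), np.int64(2120))
plate (array([535. , -48.3]), array([21.9, 81.7]), 35.89, array([535.5, -46.8]), np.int64(104))
sw_white (array([465.1, 413.4]), array([33.6, 62.3]), 89.24, array([465.2, 410.8]), np.int64(77))
sw_white (array([465.4, 446.2]), array([ 6.4, 33.8]), 74.94, array([463.3, 447.5]), np.int64(16))
ball (array([432.5, 435.3]), array([18. , 17.6]), 89.19, array([433.2, 433.8]), np.int64(27))
jar (array([ 517.7, -473.9]), array([50.4, 46.2]), 88.41, array([ 517.2, -473.4]), np.int64(162))
orange (array([350.4, -70. ]), array([30.5, 33. ]), 43.35, array([349.8, -70.1]), np.int64(62))
```

View pics/c1.png

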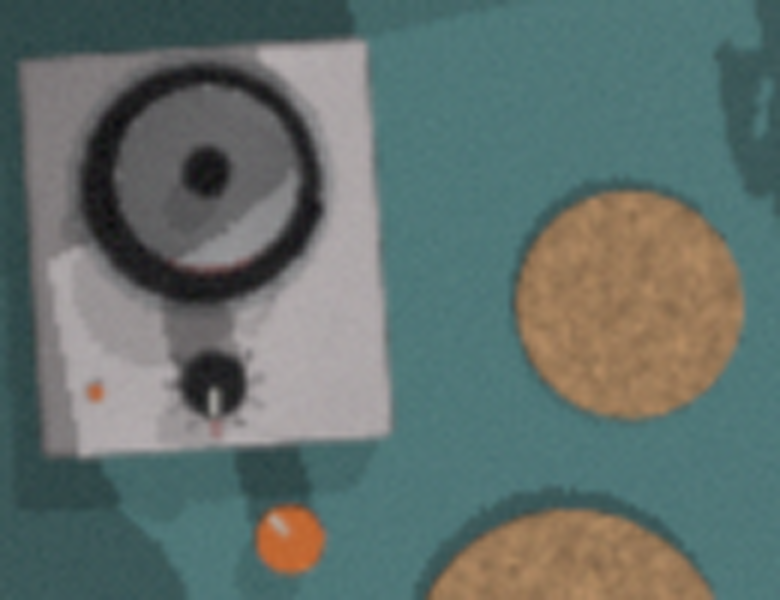

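View pics/c2.png

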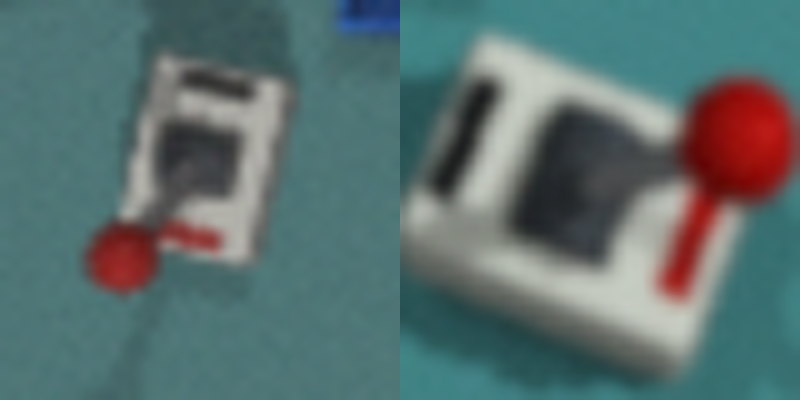

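c1 confirms the targets. The black ribbed knob with the white line is at the red tick (crop 213,385, i.e. px 320.5,219). The orange decoy is separate at crop (290,540). The small trivet at crop (630,303) measures about 137 mm, so it is the 140 mm one; the other is 191 mm. c2 shows the red ball leaning to the red stripe (on) side: top px (189.7,225.3), side px (318.5,363.3).

```bash
cat > m2.py <<'E'
from h import *
def tri(a,b):
    c1,r1=ray("top",[a]);c2,r2=ray("side",[b]); r1=r1[0]/np.linalg.norm(r1);r2=r2[0]/np.linalg.norm(r2)
    s=np.linalg.lstsq(np.c_[r1,-r2],c2-c1,rcond=None)[0]; p=c1+s[0]*r1;q=c2+s[1]*r2
    return ((p+q)/2*1000).round(1),round(np.linalg.norm(p-q)*1000,1)
if __name__=="__main__":
    print("ball",tri((189.7,225.3),(318.5,363.3)))
    c=lambda x,y:(285+(x+.5)/6-.5,155+(y+.5)/6-.5)
    mm=lambda u,z:(onz("top",u,z)*1000).round(1)[:,:2].tolist()
    print("potknob top z.182",mm([c(207,171)],.180)); print("knob top",mm([c(213,384)],.098),"mark tip",mm([c(214,414)],.098))
    print("hp corners",mm([c(18,60),c(367,40),c(391,437),c(44,455)],.058))
    k=lambda x,y:(178+(x+.5)/10-.5,200+(y+.5)/10-.5)
    print("sw corners",mm([k(158,55),k(292,80),k(258,263),k(120,222)],.025),"stripes red/black",mm([k(195,238),k(218,83)],.025))
    s=lambda x,y:(285+(x-400+.5)/10-.5,350+(y+.5)/10-.5)
    print("sw side",(onz("side",[s(480,35),s(690,375-35),s(415,205),s(750,140)],.025)*1000).round(1)[:,:2].tolist())
E
python3 m2.py; python3 - <<'E'
import cv2,numpy as np
a=cv2.imread("pics/top0.png")[112:152,268:308];b=cv2.imread("pics/side0.png")[165:245,255:355]
cv2.imwrite("pics/c3.png",cv2.resize(b,(800,600),interpolation=cv2.INTER_CUBIC))
E
```

```text
ball (array([434.5, 435.1,  90.1]), np.float64(2.6))
potknob top z.182 [[560.7, -25.6]]
knob top [[444.7, -25.5]] mark tip [[427.3, -25.6]]
hp corners [[642.5, 86.1], [648.6, -123.2], [411.1, -130.1], [406.0, 76.1]]
sw corners [[508.1, 439.6], [497.5, 389.6], [430.7, 403.3], [447.0, 454.6]] stripes red/black [[440.4, 426.6], [497.1, 417.3]]
sw side [[499.4, 397.8], [442.3, 457.4], [507.4, 437.5], [434.6, 412.5]]
```

View pics/c3.png

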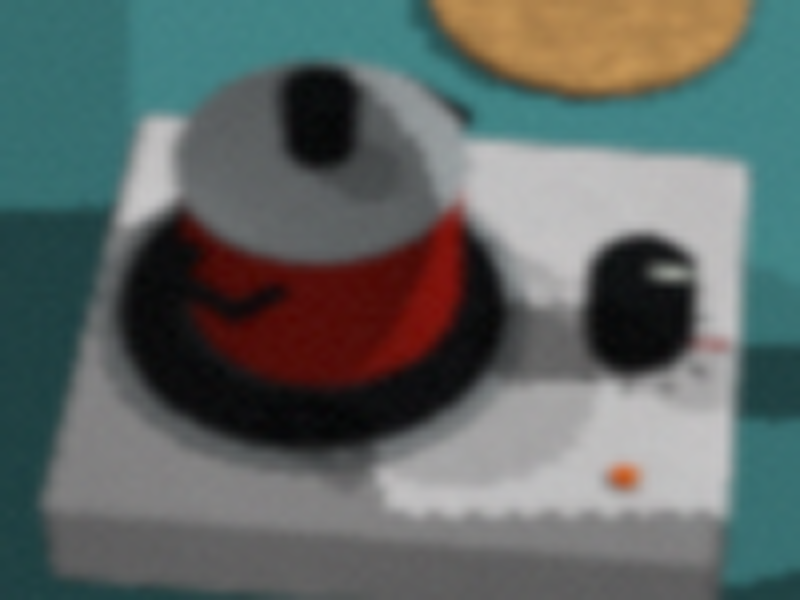

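c3 shows the pot's lid knob mid at side px (294.6,179.9) and the control knob mid at (334.6,204.9). The hotplate centre comes out at about (527,-23) with yaw 2.05°. That predicts the spindle at (444.1,-25.8), against a knob measurement of (444.7,-25.5), so they agree. The switch pivot is at about (471,425) with yaw -11.6°. Next I flip the switch.

Emit:
play_rows(
  increments=[
    {"slide":[0,0,0],"angular":[0,0,7.05],"claw":-1},
    {"slide":[0,0,0],"angular":[0,0,7.05],"claw":-1},
    {"slide":[0,0,0],"angular":[0,0,7.05],"claw":-1},
    {"slide":[0,0,0],"angular":[0,0,7.05],"claw":-1},
    {"slide":[0,0,0],"angular":[0,0,7.05],"claw":-1},
  ],
  squeeze=60,
)

```text
time: 0.6
ee_pos: [0.2206, -0.5037, 0.2499]
tcp_rot: [-180.0, 0.0, -11.9]
wrist_force: [-1.2, -0.3, -0.8]
opening: 0.0124
grasp_force: 0.0
```

Emit:
play_rows(
  increments=[
    {"slide":[-1,-40,0],"angular":[0,0,0],"claw":-1},
    {"slide":[-1,-40,0],"angular":[0,0,0],"claw":-1},
    {"slide":[-1,-40,0],"angular":[0,0,0],"claw":-1},
    {"slide":[-1,-40,0],"angular":[0,0,0],"claw":-1},
    {"slide":[-1,-40,0],"angular":[0,0,0],"claw":-1},
    {"slide":[-1,-40,0],"angular":[0,0,0],"claw":-1},
    {"slide":[-1,-40,0],"angular":[0,0,0],"claw":-1},
    {"slide":[-1,-40,0],"angular":[0,0,0],"claw":-1},
  ],
)

```text
time: 1.4
ee_pos: [0.2769, -0.1872, 0.2501]
tcp_rot: [-180.0, -0.0, -11.6]
wrist_force: [0.7, 0.2, 0.2]
opening: 0.0003
grasp_force: 0.0
```

Emit:
play_rows(
  increments=[
    {"slide":[-1,-40,0],"angular":[0,0,0],"claw":-1},
    {"slide":[-1,-40,0],"angular":[0,0,0],"claw":-1},
    {"slide":[-1,-40,0],"angular":[0,0,0],"claw":-1},
    {"slide":[-1,-40,0],"angular":[0,0,0],"claw":-1},
    {"slide":[-1,-40,0],"angular":[0,0,0],"claw":-1},
    {"slide":[-1,-40,0],"angular":[0,0,0],"claw":-1},
    {"slide":[-1,-40,0],"angular":[0,0,0],"claw":-1},
    {"slide":[-1,-40,0],"angular":[0,0,0],"claw":-1},
  ],
)

```text
time: 2.2
ee_pos: [0.3075, -0.0021, 0.2578]
tcp_rot: [-174.4, 0.1, -5.2]
wrist_force: [1.0, -0.3, -0.0]
opening: 0.0004
grasp_force: 0.0
```

Emit:
play_rows(
  increments=[
    {"slide":[-1,-40,0],"angular":[0,0,0],"claw":-1},
    {"slide":[-1,-40,0],"angular":[0,0,0],"claw":-1},
    {"slide":[-1,-40,0],"angular":[0,0,0],"claw":-1},
    {"slide":[-1,-40,0],"angular":[0,0,0],"claw":-1},
    {"slide":[-1,-40,0],"angular":[0,0,0],"claw":-1},
    {"slide":[-1,-40,0],"angular":[0,0,0],"claw":-1},
    {"slide":[-1,-40,0],"angular":[0,0,0],"claw":-1},
    {"slide":[-1,-40,0],"angular":[0,0,0],"claw":-1},
  ],
)

```text
time: 3.0
ee_pos: [0.3051, 0.0972, 0.3115]
tcp_rot: [-165.3, 0.2, 5.6]
wrist_force: [0.1, -0.0, -0.3]
opening: -0.0
grasp_force: 0.0
```

```bash
python3 - <<'E'
from m2 import *
z=lambda u,h:(onz("side",[u],h)*1000).round(1)
print("potknob",tri((319.6,183.2),(294.6,179.2)),z((294.6,179.9),.167))
print("knob",z((334.6,204.9),.078))
s=lambda x,y:(255+(x+.5)/8-.5,165+(y+.5)/7.5-.5)
print("hp corners side",[z(s(*p),.058)[0,:2].tolist() for p in((145,118),(748,165),(722,520),(40,505))])
E
```

```text
potknob (array([562.8, -27.2, 161.8]), np.float64(1.5)) [[562.1 -19.4 167. ]]
knob [[447. -23.  78.]]
hp corners side [[649.8, -113.6], [413.9, -121.9], [408.8, 62.1], [644.9, 90.2]]
```

The speed limit near the base clipped the motion and tilted the tool. I'll write a planning helper and move slower there.

```bash
cat > go.py <<'E'
import sys; from h import *
from scipy.spatial.transform import Rotation as Ro
o=bot.get_obs(); R=Ro.from_euler("xyz",o["tcp_rot"],degrees=True)
a=[float(x) for x in sys.argv[1:]]; T=Ro.from_euler("xyz",[180,0,a[3]],degrees=True)
print("t",o["time"],"pos",(o["ee_pos"]*1000).round(1),"rot",o["tcp_rot"].round(1),"q",o["q"].round(0),"F",o["wrist_force"].round(1))
d=np.array(a[:3])-o["ee_pos"]*1000
print("rotvec tool",(R.inv()*T).as_rotvec(degrees=True).round(2),"slide now",R.inv().apply(d).round(1),"slide after turn",T.inv().apply(d).round(1))
E
python3 go.py 390.5 442 250 -11.6
```

```text
t 3.0 pos [305.1  97.2 311.5] rot [-165.3    0.2    5.6] q [  6. -25. -10. 105.  15. 180.] F [ 0.1 -0.  -0.3]
rotvec tool [-14.54   2.35  17.07] slide now [ 118.7 -308.4  143.9] slide after turn [  14.3 -354.9   61.5]
```

```bash
python3 go.py 388.5 442 200 78.4
```

```text
t 3.0 pos [305.1  97.2 311.5] rot [-165.3    0.2    5.6] q [  6. -25. -10. 105.  15. 180.] F [ 0.1 -0.  -0.3]
rotvec tool [-12.73  -9.19 -72.41] slide now [ 116.8 -296.   192.4] slide after turn [354.5  12.3 111.5]
```

Emit:
play_rows(
  increments=[
    {"slide":[0,0,0],"angular":[-1.27,-0.92,-7.24],"claw":-1},
    {"slide":[0,0,0],"angular":[-1.27,-0.92,-7.24],"claw":-1},
    {"slide":[0,0,0],"angular":[-1.27,-0.92,-7.24],"claw":-1},
    {"slide":[0,0,0],"angular":[-1.27,-0.92,-7.24],"claw":-1},
    {"slide":[0,0,0],"angular":[-1.27,-0.92,-7.24],"claw":-1},
  ],
)

```text
time: 3.5
ee_pos: [0.3053, 0.0967, 0.3111]
tcp_rot: [-172.7, -2.3, 42.2]
wrist_force: [0.0, -0.5, 0.2]
opening: -0.0003
grasp_force: 0.0
```

Emit:
play_rows(
  increments=[
    {"slide":[0,0,0],"angular":[-1.27,-0.92,-7.24],"claw":-1},
    {"slide":[0,0,0],"angular":[-1.27,-0.92,-7.24],"claw":-1},
    {"slide":[0,0,0],"angular":[-1.27,-0.92,-7.24],"claw":-1},
    {"slide":[0,0,0],"angular":[-1.27,-0.92,-7.24],"claw":-1},
    {"slide":[0,0,0],"angular":[-1.27,-0.92,-7.24],"claw":-1},
    {"slide":[0,0,0],"angular":[0,0,0],"claw":-1},
  ],
)

```text
time: 4.1
ee_pos: [0.3051, 0.0969, 0.3112]
tcp_rot: [180.0, 0.0, 78.5]
wrist_force: [0.2, -0.1, 0.1]
opening: -0.0001
grasp_force: 0.0
```

```bash
python3 go.py 388.5 442 200 78.4
```

```text
t 4.1 pos [305.1  96.9 311.2] rot [180.    0.   78.5] q [ 18. -24.  -8. 106.  -0. 119.] F [ 0.2 -0.1  0.1]
rotvec tool [0.02 0.04 0.08] slide now [354.9  12.8 110.9] slide after turn [354.8  12.3 111.2]
```

Emit:
play_rows(
  increments=[
    {"slide":[30,1,9],"angular":[0,0,0],"claw":-1},
    {"slide":[30,1,9],"angular":[0,0,0],"claw":-1},
    {"slide":[30,1,9],"angular":[0,0,0],"claw":-1},
    {"slide":[30,1,9],"angular":[0,0,0],"claw":-1},
    {"slide":[30,1,9],"angular":[0,0,0],"claw":-1},
    {"slide":[30,1,9],"angular":[0,0,0],"claw":-1},
    {"slide":[30,1,9],"angular":[0,0,0],"claw":-1},
    {"slide":[30,1,9],"angular":[0,0,0],"claw":-1},
  ],
)

```text
time: 4.9
ee_pos: [0.3619, 0.331, 0.238]
tcp_rot: [-179.9, 0.1, 78.1]
wrist_force: [1.1, -0.2, 0.2]
opening: 0.0002
grasp_force: 0.0
```

Emit:
play_rows(
  increments=[
    {"slide":[30,1,9],"angular":[0,0,0],"claw":-1},
    {"slide":[30,1,9],"angular":[0,0,0],"claw":-1},
    {"slide":[30,1,9],"angular":[0,0,0],"claw":-1},
    {"slide":[25,1,9],"angular":[0,0,0],"claw":-1},
    {"slide":[0,0,0],"angular":[0,0,0],"claw":-1},
  ],
)

```text
time: 5.4
ee_pos: [0.3889, 0.4432, 0.1995]
tcp_rot: [-179.8, 0.2, 78.2]
wrist_force: [-0.6, -1.0, -0.2]
opening: 0.0001
grasp_force: 0.0
```

```bash
python3 go.py 388.5 442 95 78.4
```

```text
t 5.4 pos [388.9 443.2 199.5] rot [-179.8    0.2   78.2] q [ 49.  10.  10.  90.   0. 151.] F [-0.6 -1.  -0.2]
rotvec tool [-0.18  0.21 -0.24] slide now [ -0.9   0.2 104.5] slide after turn [ -1.3  -0.2 104.5]
```

Emit:
play_rows(
  increments=[
    {"slide":[-1,0,27],"angular":[0,0,0],"claw":-1},
    {"slide":[0,0,27],"angular":[0,0,0],"claw":-1},
    {"slide":[0,0,26],"angular":[0,0,0],"claw":-1},
    {"slide":[0,0,25],"angular":[0,0,0],"claw":-1},
  ],
)

```text
time: 5.8
ee_pos: [0.3887, 0.4396, 0.0965]
tcp_rot: [-179.9, 0.1, 78.1]
wrist_force: [-0.3, 0.4, 0.2]
opening: -0.0003
grasp_force: 0.0
```

Emit:
play_rows(
  increments=[
    {"slide":[0,11,0],"angular":[0,0,0],"claw":-1},
    {"slide":[0,11,0],"angular":[0,0,0],"claw":-1},
    {"slide":[0,11,0],"angular":[0,0,0],"claw":-1},
    {"slide":[0,11,0],"angular":[0,0,0],"claw":-1},
    {"slide":[0,11,0],"angular":[0,0,0],"claw":-1},
    {"slide":[0,11,0],"angular":[0,0,0],"claw":-1},
    {"slide":[0,11,0],"angular":[0,0,0],"claw":-1},
    {"slide":[0,11,0],"angular":[0,0,0],"claw":-1},
  ],
)

```text
time: 6.6
ee_pos: [0.4759, 0.4219, 0.097]
tcp_rot: [-180.0, 0.1, 78.3]
wrist_force: [-0.8, 0.1, -1.8]
opening: -0.0002
grasp_force: 0.5
```

Emit:
play_rows(
  increments=[
    {"slide":[0,2,0],"angular":[0,0,0],"claw":-1},
    {"slide":[0,1,0],"angular":[0,0,0],"claw":-1},
  ],
)

```text
time: 6.8
ee_pos: [0.4783, 0.4214, 0.0969]
tcp_rot: [-180.0, 0.1, 78.2]
wrist_force: [0.0, 0.3, 1.1]
opening: 0.0001
grasp_force: 0.4
```

Emit:
play_rows(
  increments=[
    {"slide":[0,1,0],"angular":[0,0,0],"claw":-1},
    {"slide":[0,1,0],"angular":[0,0,0],"claw":-1},
  ],
)

```text
time: 7.0
ee_pos: [0.4796, 0.4213, 0.0972]
tcp_rot: [-180.0, 0.1, 78.3]
wrist_force: [0.7, 0.1, -1.1]
opening: 0.0002
grasp_force: 0.4
```

```bash
python3 go.py 388.5 442 95 78.4; python3 - <<'E'
from h import *
a=snap("top","t1.png")[195:245,170:220];b=snap("side","s1.png")[335:395,270:330]
cv2.imwrite("pics/c4.png",np.hstack([cv2.resize(q,(400,400),interpolation=cv2.INTER_CUBIC) for q in(a,b)]))
E
```

```text
t 7.0 pos [479.6 421.3  97.2] rot [-1.80e+02  1.00e-01  7.83e+01] q [ 41.  17.   7.  80.  -0. 143.] F [ 0.7  0.1 -1.1]
rotvec tool [-0.02  0.08 -0.1 ] slide now [  1.8 -93.5   2.2] slide after turn [  2.  -93.4   2.2]
```

View pics/c4.png

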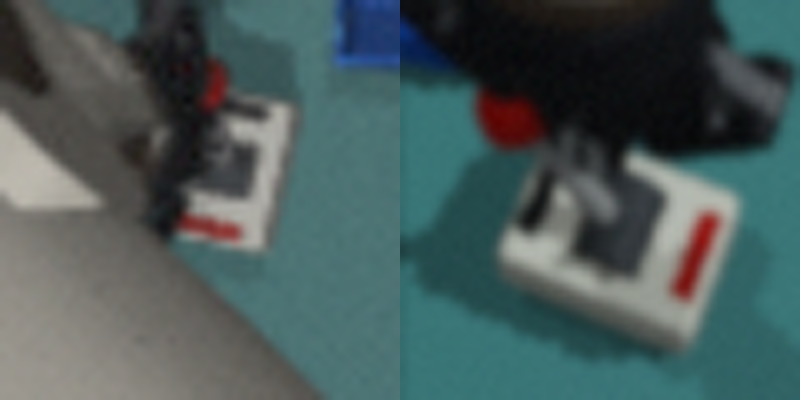

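c4 shows the ball now over the black-stripe side (top crop 213,82; side crop 510,118), partly hidden by the fingers. There is no stop force yet, so I keep pushing until the stop is felt.

Emit:
play_rows(
  increments=[
    {"slide":[0,1,0],"angular":[0,0,0],"claw":-1},
    {"slide":[0,1,0],"angular":[0,0,0],"claw":-1},
  ],
)

```text
time: 7.3
ee_pos: [0.4818, 0.4208, 0.0972]
tcp_rot: [-180.0, 0.1, 78.3]
wrist_force: [-3.5, 1.0, -1.1]
opening: -0.0001
grasp_force: 1.6
```

Emit:
play_rows(
  increments=[
    {"slide":[0,1,0],"angular":[0,0,0],"claw":-1},
    {"slide":[0,1,0],"angular":[0,0,0],"claw":-1},
  ],
)

```text
time: 7.5
ee_pos: [0.4824, 0.4207, 0.0971]
tcp_rot: [-179.8, 0.1, 78.3]
wrist_force: [-12.6, 2.4, 1.8]
opening: 0.0004
grasp_force: 6.6
```

Emit:
play_rows(
  increments=[
    {"slide":[0,1,0],"angular":[0,0,0],"claw":-1},
    {"slide":[0,1,0],"angular":[0,0,0],"claw":-1},
  ],
)

```text
time: 7.7
ee_pos: [0.4827, 0.4206, 0.097]
tcp_rot: [-179.6, 0.1, 78.4]
wrist_force: [-21.1, 3.8, 4.7]
opening: -0.0001
grasp_force: 10.8
```

The stop is reached at 21 N. I retreat, rise, and turn to yaw 182 for the pot and knob.

Emit:
play_rows(
  increments=[
    {"slide":[0,-20,0],"angular":[0,0,0],"claw":-1},
    {"slide":[0,-20,0],"angular":[0,0,0],"claw":-1},
    {"slide":[0,0,-12],"angular":[0,0,-8],"claw":-1},
    {"slide":[0,0,-12],"angular":[0,0,-8],"claw":-1},
    {"slide":[0,0,-12],"angular":[0,0,-8],"claw":-1},
    {"slide":[0,0,-12],"angular":[0,0,-8],"claw":-1},
    {"slide":[0,0,-12],"angular":[0,0,-8],"claw":-1},
    {"slide":[0,0,-12],"angular":[0,0,-8],"claw":-1},
  ],
)

```text
time: 8.5
ee_pos: [0.447, 0.4282, 0.1699]
tcp_rot: [-180.0, 0.1, 126.6]
wrist_force: [-0.1, -0.2, 0.1]
opening: -0.0003
grasp_force: 0.0
```

Emit:
play_rows(
  increments=[
    {"slide":[0,0,-12],"angular":[0,0,-8],"claw":0.3},
    {"slide":[0,0,-12],"angular":[0,0,-8],"claw":0.3},
    {"slide":[0,0,-12],"angular":[0,0,-8],"claw":0.3},
    {"slide":[0,0,-12],"angular":[0,0,-8],"claw":0.3},
    {"slide":[0,0,-12],"angular":[0,0,-8],"claw":0.3},
    {"slide":[0,0,-12],"angular":[0,0,-8],"claw":0.3},
    {"slide":[0,0,-12],"angular":[0,0,-8],"claw":0.3},
    {"slide":[0,0,0],"angular":[0,0,0],"claw":0.3},
  ],
)

```text
time: 9.3
ee_pos: [0.4473, 0.4286, 0.2551]
tcp_rot: [180.0, 0.1, -177.6]
wrist_force: [0.6, -0.5, -0.0]
opening: 0.0552
grasp_force: 0.0
```

```bash
python3 go.py 562 -23 250 182; python3 - <<'E'
from h import *
from m2 import tri
c=[]
for n,b in(("top",(170,195,220,245)),("side",(270,335,330,395))):
    im=snap(n,n[0]+"2.png"); h,s,v=cv2.split(cv2.cvtColor(im,cv2.COLOR_BGR2HSV)); m=np.zeros(h.shape,bool); x0,y0,x1,y1=b
    m[y0:y1,x0:x1]=(((h<8)|(h>172))&(s>150)&(v>60))[y0:y1,x0:x1]
    k,l,st,ce=cv2.connectedComponentsWithStats(m.astype(np.uint8)); i=1+np.argmax(st[1:,4]); print(n,st[1:,4],ce[i].round(1)); c.append(ce[i])
print(tri(*c))
E
```

```text
t 9.3 pos [447.3 428.6 255.1] rot [ 1.800e+02  1.000e-01 -1.776e+02] q [44. 15. 22. 97. -0. 41.] F [ 0.6 -0.5 -0. ]
rotvec tool [0.03 0.12 0.38] slide now [ -95.8 -455.9    5. ] slide after turn [ -98.8 -455.3    5.1]
top [28  1] [194.8 204.5]
side [97 23] [286.  350.4]
(array([507.7, 416.8,  87.2]), np.float64(2.7))
```

The ball is now at (508,417), against an expected (508.6,417), so the switch is off. Now the pot.

Emit:
play_rows(
  increments=[
    {"slide":[-8.2,-38,0],"angular":[0,0,0],"claw":0.3},
    {"slide":[-8.2,-38,0],"angular":[0,0,0],"claw":0.3},
    {"slide":[-8.2,-38,0],"angular":[0,0,0],"claw":0.3},
    {"slide":[-8.2,-38,0],"angular":[0,0,0],"claw":0.3},
    {"slide":[-8.2,-38,0],"angular":[0,0,0],"claw":0.3},
    {"slide":[-8.2,-38,0],"angular":[0,0,0],"claw":0.3},
  ],
)

```text
time: 10.0
ee_pos: [0.5049, 0.2008, 0.2526]
tcp_rot: [-179.9, -0.1, -177.9]
wrist_force: [0.3, 1.0, 0.5]
opening: 0.0554
grasp_force: 0.0
```

Emit:
play_rows(
  increments=[
    {"slide":[-8.2,-38,0],"angular":[0,0,0],"claw":0.3},
    {"slide":[-8.2,-38,0],"angular":[0,0,0],"claw":0.3},
    {"slide":[-8.2,-38,0],"angular":[0,0,0],"claw":0.3},
    {"slide":[-8.2,-38,0],"angular":[0,0,0],"claw":0.3},
    {"slide":[-8.2,-38,0],"angular":[0,0,0],"claw":0.3},
    {"slide":[-8.2,-38,0],"angular":[0,0,0],"claw":0.3},
    {"slide":[0,0,0],"angular":[0,0,0],"claw":0.3},
  ],
)

```text
time: 10.7
ee_pos: [0.5635, -0.0273, 0.2523]
tcp_rot: [-179.9, -0.1, -178.2]
wrist_force: [-0.0, -0.0, 0.1]
opening: 0.0555
grasp_force: 0.0
```

```bash
python3 go.py 562 -23 173 182
```

```text
t 10.7 pos [563.5 -27.3 252.3] rot [-1.799e+02 -1.000e-01 -1.782e+02] q [-3.  7. 13. 96. -0. -5.] F [-0.  -0.   0.1]
rotvec tool [-0.12 -0.1  -0.18] slide now [ 1.3  4.5 79.3] slide after turn [ 1.4  4.4 79.3]
```

Emit:
play_rows(
  increments=[
    {"slide":[1,4,25],"angular":[0,0,0],"claw":0.3},
    {"slide":[0,0,25],"angular":[0,0,0],"claw":0.3},
    {"slide":[0,0,15],"angular":[0,0,0],"claw":0.3},
    {"slide":[0,0,14],"angular":[0,0,0],"claw":0.3},
    {"slide":[0,0,0],"angular":[0,0,0],"claw":0.3},
  ],
)

```text
time: 11.2
ee_pos: [0.561, -0.0193, 0.1724]
tcp_rot: [-179.9, -0.2, -177.8]
wrist_force: [-0.7, -0.4, 0.3]
opening: 0.0555
grasp_force: 0.0
```

Emit:
play_rows(
  increments=[
    {"slide":[0,0,0],"angular":[0,0,0],"claw":0.0},
    {"slide":[0,0,0],"angular":[0,0,0],"claw":-0.3},
    {"slide":[0,0,0],"angular":[0,0,0],"claw":-0.6},
    {"slide":[0,0,0],"angular":[0,0,0],"claw":-1},
    {"slide":[0,0,0],"angular":[0,0,0],"claw":-1},
    {"slide":[0,0,0],"angular":[0,0,0],"claw":-1},
  ],
  squeeze=60,
)

```text
time: 11.8
ee_pos: [0.5625, -0.0201, 0.176]
tcp_rot: [-179.9, 0.1, -177.8]
wrist_force: [-0.7, -4.5, 6.0]
opening: 0.0258
grasp_force: 59.0
```

Emit:
play_rows(
  increments=[
    {"slide":[0,0,-2],"angular":[0,0,0],"claw":-1},
    {"slide":[0,0,-3],"angular":[0,0,0],"claw":-1},
    {"slide":[0,0,-5],"angular":[0,0,0],"claw":-1},
    {"slide":[0,0,-5],"angular":[0,0,0],"claw":-1},
    {"slide":[0,0,-5],"angular":[0,0,0],"claw":-1},
    {"slide":[0,0,-5],"angular":[0,0,0],"claw":-1},
    {"slide":[0,0,-5],"angular":[0,0,0],"claw":-1},
  ],
)

```text
time: 12.5
ee_pos: [0.562, -0.0195, 0.2052]
tcp_rot: [-179.9, -0.0, -177.7]
wrist_force: [1.2, -0.2, -6.1]
opening: 0.0259
grasp_force: 59.2
```

```bash
python3 go.py 489 -281 203 182; python3 - <<'E'
from h import *
b=snap("side","s3.png")[120:260,210:390]; a=snap("top","t3.png")[155:235,270:420]
cv2.imwrite("pics/c5.png",cv2.resize(b,(720,560),interpolation=cv2.INTER_CUBIC))
E
```

```text
t 12.5 pos [562.  -19.5 205.2] rot [-179.9   -0.  -177.7] q [-2.  6.  6. 90. -0. -4.] F [ 1.2 -0.2 -6.1]
rotvec tool [-0.07 -0.02  0.27] slide now [  83.3 -258.4    2.6] slide after turn [  82.1 -258.8    2.2]
```

View pics/c5.png

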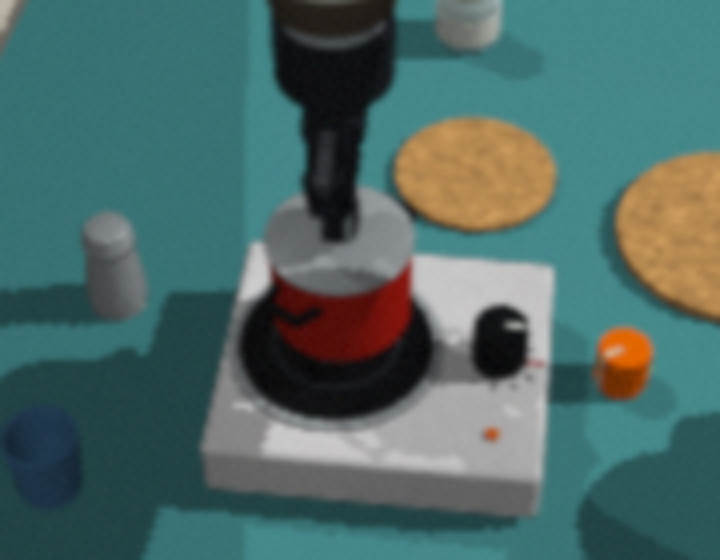

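c5 shows the pot lifted off the plate and upright (crop 340,290). The hotplate, knob and bystanders are unmoved. Next, carry it to the trivet.

Emit:
play_rows(
  increments=[
    {"slide":[4,-12,0],"angular":[0,0,0],"claw":-1},
    {"slide":[8,-25,0],"angular":[0,0,0],"claw":-1},
    {"slide":[9,-27,0],"angular":[0,0,0],"claw":-1},
    {"slide":[9,-27,0],"angular":[0,0,0],"claw":-1},
    {"slide":[9,-27,0],"angular":[0,0,0],"claw":-1},
    {"slide":[9,-27,0],"angular":[0,0,0],"claw":-1},
    {"slide":[9,-27,0],"angular":[0,0,0],"claw":-1},
    {"slide":[9,-27,0],"angular":[0,0,0],"claw":-1},
  ],
)

```text
time: 13.4
ee_pos: [0.5029, -0.2227, 0.2048]
tcp_rot: [-179.9, -0.1, -177.7]
wrist_force: [0.7, 0.4, -6.6]
opening: 0.0262
grasp_force: 59.7
```

Emit:
play_rows(
  increments=[
    {"slide":[8,-25,0],"angular":[0,0,0],"claw":-1},
    {"slide":[5,-20,0],"angular":[0,0,0],"claw":-1},
    {"slide":[3,-14,0],"angular":[0,0,0],"claw":-1},
    {"slide":[0,0,0],"angular":[0,0,0],"claw":-1},
    {"slide":[0,0,0],"angular":[0,0,0],"claw":-1},
  ],
)

```text
time: 13.9
ee_pos: [0.4901, -0.2806, 0.2049]
tcp_rot: [-180.0, -0.0, -177.8]
wrist_force: [0.2, 0.2, -6.3]
opening: 0.0256
grasp_force: 60.0
```

```bash
python3 go.py 489 -281 120 182; python3 - <<'E'
from h import *
im=cv2.imread("pics/side0.png"); h,s,v=cv2.split(cv2.cvtColor(im,cv2.COLOR_BGR2HSV)); m=np.zeros(h.shape,np.uint8)
m[140:185,300:356]=((h>8)&(h<25)&(s>80))[140:185,300:356]
ys,xs=np.nonzero(m); P=onz("side",np.c_[xs,ys],.006)[:,:2]*1000; print(cv2.minEnclosingCircle(P.astype(np.float32)),P.mean(0))
E
```

```text
t 13.9 pos [ 490.1 -280.6  204.9] rot [-180.    -0.  -177.8] q [-30.   6.   6.  90.  -0. -32.] F [ 0.2  0.2 -6.3]
rotvec tool [-0.04 -0.04  0.24] slide now [ 1.  -0.3 84.9] slide after turn [ 1.1 -0.3 84.9]
((489.9187927246094, -276.3009948730469), 70.76837158203125) [ 490.45516315 -274.47218591]
```

Emit:
play_rows(
  increments=[
    {"slide":[0.4,1.5,20],"angular":[0,0,0],"claw":-1},
    {"slide":[0,0,20],"angular":[0,0,0],"claw":-1},
    {"slide":[0,0,20],"angular":[0,0,0],"claw":-1},
    {"slide":[0,0,12],"angular":[0,0,0],"claw":-1},
    {"slide":[0,0,7],"angular":[0,0,0],"claw":-1},
    {"slide":[0,0,3],"angular":[0,0,0],"claw":-1},
    {"slide":[0,0,0],"angular":[0,0,0],"claw":-1},
  ],
)

```text
time: 14.6
ee_pos: [0.4899, -0.2792, 0.1234]
tcp_rot: [-179.9, -0.0, -177.7]
wrist_force: [-0.1, 0.2, -6.1]
opening: 0.0261
grasp_force: 59.9
```

Emit:
play_rows(
  increments=[
    {"slide":[0,0,1.5],"angular":[0,0,0],"claw":-1},
    {"slide":[0,0,1.5],"angular":[0,0,0],"claw":-1},
  ],
)

```text
time: 14.8
ee_pos: [0.4901, -0.2795, 0.1208]
tcp_rot: [-179.9, 0.0, -177.7]
wrist_force: [-0.4, -0.0, -6.5]
opening: 0.0261
grasp_force: 59.9
```

Emit:
play_rows(
  increments=[
    {"slide":[0,0,1],"angular":[0,0,0],"claw":-1},
    {"slide":[0,0,1],"angular":[0,0,0],"claw":-1},
  ],
)

```text
time: 15.0
ee_pos: [0.4898, -0.2793, 0.1182]
tcp_rot: [-179.9, -0.0, -177.7]
wrist_force: [0.5, -0.4, -3.7]
opening: 0.0259
grasp_force: 60.4
```

Contact is starting. One more small step, then release gently and rise.

Emit:
play_rows(
  increments=[
    {"slide":[0,0,0.8],"angular":[0,0,0],"claw":-1},
    {"slide":[0,0,0],"angular":[0,0,0],"claw":-1},
  ],
)

```text
time: 15.2
ee_pos: [0.49, -0.2796, 0.1181]
tcp_rot: [-179.9, 0.0, -177.7]
wrist_force: [-0.9, -1.1, -0.9]
opening: 0.0261
grasp_force: 60.5
```

Emit:
play_rows(
  increments=[
    {"slide":[0,0,0],"angular":[0,0,0],"claw":-0.2},
    {"slide":[0,0,0],"angular":[0,0,0],"claw":0},
    {"slide":[0,0,0],"angular":[0,0,0],"claw":0.3},
    {"slide":[0,0,0],"angular":[0,0,0],"claw":0.4},
    {"slide":[0,0,0],"angular":[0,0,0],"claw":0.4},
  ],
)

```text
time: 15.7
ee_pos: [0.4898, -0.2792, 0.1174]
tcp_rot: [-179.9, -0.0, -177.7]
wrist_force: [-0.2, 0.5, 0.1]
opening: 0.0599
grasp_force: 0.0
```

Emit:
play_rows(
  increments=[
    {"slide":[0,0,-15],"angular":[0,0,0],"claw":0.4},
    {"slide":[0,0,-25],"angular":[0,0,0],"claw":0.4},
    {"slide":[0,0,-30],"angular":[0,0,0],"claw":0.4},
    {"slide":[0,0,-30],"angular":[0,0,0],"claw":0.4},
    {"slide":[0,0,0],"angular":[0,0,0],"claw":0.4},
  ],
)

```text
time: 16.2
ee_pos: [0.491, -0.2798, 0.223]
tcp_rot: [-179.7, 0.3, -177.7]
wrist_force: [1.2, 0.5, 0.4]
opening: 0.0597
grasp_force: 0.0
```

```bash
python3 go.py 445 -25 160 182
```

```text
t 16.2 pos [ 491.  -279.8  223. ] rot [-179.7    0.3 -177.7] q [-30.   6.   8.  92.  -0. -32.] F [1.2 0.5 0.4]
rotvec tool [-0.29  0.33  0.27] slide now [ 36.2 256.7  61.5] slide after turn [ 37.  256.2  63. ]
```

```bash
python3 - <<'E'
from h import *
a=snap("top","t4.png");b=snap("side","s4.png")
A=cv2.resize(a[155:255,280:420],(560,400),interpolation=cv2.INTER_CUBIC);B=cv2.resize(b[190:230,310:350],(240,240),interpolation=cv2.INTER_CUBIC);B=np.vstack([B,np.zeros((160,240,3),np.uint8)])
cv2.imwrite("pics/c6.png",np.hstack([A,B]))
# change vs start around hotplate
a0=cv2.imread("pics/top0.png")
for w in [(290,205,350,236),(322,205,350,236)]:
    x0,y0,x1,y1=w; print(cv2.phaseCorrelate(*[cv2.cvtColor(q[y0:y1,x0:x1],cv2.COLOR_BGR2GRAY).astype(np.float32) for q in(a0,a)]))
E
```

```text
((-0.16751637167330458, 0.020295643692044507), 0.8735397937397162)
((-0.08446811136577992, -0.049361216286293086), 0.9892158369223277)
```

View pics/c6.png

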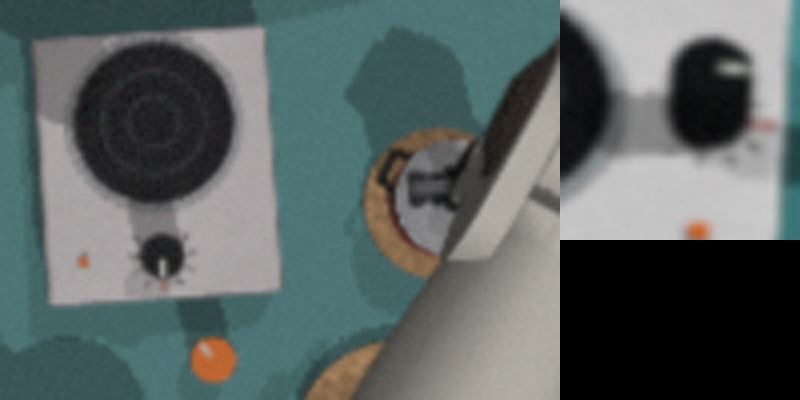

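c6 shows the pot on the small trivet (crop 430,195). The hotplate is unmoved (<0.2 px shift), and the black knob is at crop (162,255), px (320,218.5). Now approach the knob.

Emit:
play_rows(
  increments=[
    {"slide":[4.5,32,0],"angular":[0,0,0],"claw":0.6},
    {"slide":[4.5,32,0],"angular":[0,0,0],"claw":0.6},
    {"slide":[4.5,32,0],"angular":[0,0,0],"claw":0.6},
    {"slide":[4.5,32,5],"angular":[0,0,0],"claw":0.6},
    {"slide":[4.5,32,10],"angular":[0,0,0],"claw":0.6},
    {"slide":[4.5,32,15],"angular":[0,0,0],"claw":0.6},
    {"slide":[4.5,32,15],"angular":[0,0,0],"claw":0.6},
    {"slide":[4.5,32,15],"angular":[0,0,0],"claw":0.6},
  ],
)

```text
time: 17.1
ee_pos: [0.4427, -0.0236, 0.1556]
tcp_rot: [-179.9, -0.1, -177.7]
wrist_force: [0.5, 0.3, 0.3]
opening: 0.0681
grasp_force: 0.0
```

Emit:
play_rows(
  increments=[
    {"slide":[0,0,0],"angular":[-0.2,0.2,0.2],"claw":0.6},
    {"slide":[0,0,0],"angular":[0,0,0],"claw":0.6},
  ],
)

```text
time: 17.3
ee_pos: [0.4432, -0.0244, 0.1564]
tcp_rot: [179.9, -0.3, -177.8]
wrist_force: [1.1, -0.2, 0.6]
opening: 0.0681
grasp_force: 0.0
```

```bash
python3 go.py 445.5 -25 84 182
```

```text
t 17.3 pos [443.2 -24.4 156.4] rot [ 179.9   -0.3 -177.8] q [ -3. -10. -15.  86.   0.  -5.] F [ 1.1 -0.2  0.6]
rotvec tool [ 0.12 -0.31  0.16] slide now [-2.7 -0.8 72.3] slide after turn [-2.3 -0.6 72.4]
```

Emit:
play_rows(
  increments=[
    {"slide":[-2,-0.5,20],"angular":[0.1,-0.3,0],"claw":0.6},
    {"slide":[0,0,20],"angular":[0,0,0],"claw":0.6},
    {"slide":[0,0,16],"angular":[0,0,0],"claw":0.6},
    {"slide":[0,0,10],"angular":[0,0,0],"claw":0.6},
    {"slide":[0,0,5.5],"angular":[0,0,0],"claw":0.6},
    {"slide":[0,0,0],"angular":[0,0,0],"claw":0.6},
  ],
)

```text
time: 17.9
ee_pos: [0.4456, -0.0257, 0.0853]
tcp_rot: [180.0, 0.0, -178.0]
wrist_force: [-0.7, -0.2, -0.9]
opening: 0.0685
grasp_force: 0.0
```

Emit:
play_rows(
  increments=[
    {"slide":[0,0,0],"angular":[0,0,0],"claw":0.3},
    {"slide":[0,0,0],"angular":[0,0,0],"claw":0.15},
    {"slide":[0,0,0],"angular":[0,0,0],"claw":0.05},
    {"slide":[0,0,0],"angular":[0,0,0],"claw":-0.1},
    {"slide":[0,0,0],"angular":[0,0,0],"claw":-0.3},
    {"slide":[0,0,0],"angular":[0,0,0],"claw":-0.3},
  ],
  squeeze=60,
)

```text
time: 18.5
ee_pos: [0.446, -0.0248, 0.0864]
tcp_rot: [179.9, 0.2, -177.9]
wrist_force: [-2.3, 3.6, 6.4]
opening: 0.0383
grasp_force: 59.5
```

```bash
python3 go.py 445.5 -25 84 182; python3 -c "
from workcell import bot;o=bot.get_obs();print(o['torque'].round(2),o['grasp_force'])"
```

```text
t 18.5 pos [446.  -24.8  86.4] rot [ 179.9    0.2 -177.9] q [ -3.  -9. -22.  77.   0.  -5.] F [-2.3  3.6  6.4]
rotvec tool [0.08 0.15 0.1 ] slide now [ 0.5 -0.2  2.4] slide after turn [ 0.5 -0.2  2.4]
[ 0.66  0.33 -0.01] 59.471261717338706
```

Gripped at 38 mm. The tool pushes down 6 N, which relaxes as it lifts. Start twisting and watch Fz, keeping the pull under about 9 N.

Emit:
play_rows(
  increments=[
    {"slide":[0,0,-0.4],"angular":[0,0,7],"claw":-0.3},
    {"slide":[0,0,-0.4],"angular":[0,0,7],"claw":-0.3},
    {"slide":[0,0,-0.4],"angular":[0,0,7],"claw":-0.3},
    {"slide":[0,0,-0.4],"angular":[0,0,7],"claw":-0.3},
  ],
)

```text
time: 18.9
ee_pos: [0.4458, -0.0247, 0.0868]
tcp_rot: [179.9, 0.0, 153.8]
wrist_force: [2.7, 2.9, -6.8]
opening: 0.0387
grasp_force: 60.8
```

Emit:
play_rows(
  increments=[
    {"slide":[0,0,-0.2],"angular":[0,0,-7],"claw":-0.3},
    {"slide":[0,0,-0.3],"angular":[0,0,-7],"claw":-0.3},
    {"slide":[0,0,-0.3],"angular":[0,0,-7],"claw":-0.3},
    {"slide":[0,0,-0.3],"angular":[0,0,-7],"claw":-0.3},
  ],
)

```text
time: 19.3
ee_pos: [0.4456, -0.0247, 0.0877]
tcp_rot: [179.9, 0.1, -177.6]
wrist_force: [2.6, 3.4, -6.2]
opening: 0.0385
grasp_force: 60.9
```

Emit:
play_rows(
  increments=[
    {"slide":[0,0,-0.3],"angular":[0,0,-7],"claw":-0.3},
    {"slide":[0,0,-0.3],"angular":[0,0,-7],"claw":-0.3},
    {"slide":[0,0,-0.3],"angular":[0,0,-7],"claw":-0.3},
    {"slide":[0,0,-0.3],"angular":[0,0,-7],"claw":-0.3},
  ],
)

```text
time: 19.7
ee_pos: [0.4456, -0.0247, 0.0887]
tcp_rot: [179.9, 0.1, -149.6]
wrist_force: [3.5, 2.9, -6.8]
opening: 0.0384
grasp_force: 61.0
```

```bash
python3 go.py 446 -24.8 84 182
```

```text
t 19.7 pos [445.6 -24.7  88.7] rot [ 1.799e+02  1.000e-01 -1.496e+02] q [ -3.  -9. -22.  78.   0. -34.] F [ 3.5  2.9 -6.8]
rotvec tool [ 0.08  0.06 28.37] slide now [-0.3 -0.3  4.7] slide after turn [-0.4 -0.1  4.7]
```

It rises steadily at about -6.8 N. I'll continue with swings of ±28°.

Emit:
play_rows(
  increments=[
    {"slide":[0,0,-0.2],"angular":[0,0,7],"claw":-0.3},
    {"slide":[0,0,-0.3],"angular":[0,0,7],"claw":-0.3},
    {"slide":[0,0,-0.3],"angular":[0,0,7],"claw":-0.3},
    {"slide":[0,0,-0.3],"angular":[0,0,7],"claw":-0.3},
    {"slide":[0,0,-0.3],"angular":[0,0,7],"claw":-0.3},
    {"slide":[0,0,-0.3],"angular":[0,0,7],"claw":-0.3},
    {"slide":[0,0,-0.3],"angular":[0,0,7],"claw":-0.3},
    {"slide":[0,0,-0.3],"angular":[0,0,7],"claw":-0.3},
  ],
)

```text
time: 20.5
ee_pos: [0.4457, -0.0247, 0.091]
tcp_rot: [179.9, 0.0, 153.8]
wrist_force: [4.0, 2.0, -7.3]
opening: 0.0382
grasp_force: 61.1
```

Emit:
play_rows(
  increments=[
    {"slide":[0,0,-0.2],"angular":[0,0,-7],"claw":-0.3},
    {"slide":[0,0,-0.3],"angular":[0,0,-7],"claw":-0.3},
    {"slide":[0,0,-0.3],"angular":[0,0,-7],"claw":-0.3},
    {"slide":[0,0,-0.3],"angular":[0,0,-7],"claw":-0.3},
    {"slide":[0,0,-0.3],"angular":[0,0,-7],"claw":-0.3},
    {"slide":[0,0,-0.3],"angular":[0,0,-7],"claw":-0.3},
    {"slide":[0,0,-0.3],"angular":[0,0,-7],"claw":-0.3},
    {"slide":[0,0,-0.3],"angular":[0,0,-7],"claw":-0.3},
  ],
)

```text
time: 21.3
ee_pos: [0.4455, -0.0247, 0.0932]
tcp_rot: [179.9, 0.1, -149.6]
wrist_force: [2.4, 2.3, -7.4]
opening: 0.0383
grasp_force: 61.2
```

Emit:
play_rows(
  increments=[
    {"slide":[0,0,-0.2],"angular":[0,0,7],"claw":-0.3},
    {"slide":[0,0,-0.3],"angular":[0,0,7],"claw":-0.3},
    {"slide":[0,0,-0.3],"angular":[0,0,7],"claw":-0.3},
    {"slide":[0,0,-0.3],"angular":[0,0,7],"claw":-0.3},
    {"slide":[0,0,-0.3],"angular":[0,0,7],"claw":-0.3},
    {"slide":[0,0,-0.3],"angular":[0,0,7],"claw":-0.3},
    {"slide":[0,0,-0.3],"angular":[0,0,7],"claw":-0.3},
    {"slide":[0,0,-0.3],"angular":[0,0,7],"claw":-0.3},
  ],
)

```text
time: 22.1
ee_pos: [0.4457, -0.0247, 0.0956]
tcp_rot: [179.9, 0.0, 153.8]
wrist_force: [3.5, 2.9, -8.1]
opening: 0.0382
grasp_force: 61.1
```

```bash
python3 go.py 446 -24.8 84 182; python3 - <<'E'
from h import *
a=snap("top","t5.png");b=snap("side","s5.png")
B=cv2.resize(b[150:250,250:370],(720,600),interpolation=cv2.INTER_CUBIC); cv2.imwrite("pics/c7.png",B)
b0=cv2.imread("pics/s4.png"); x0,y0,x1,y1=255,222,325,250
print(cv2.phaseCorrelate(*[cv2.cvtColor(q[y0:y1,x0:x1],cv2.COLOR_BGR2GRAY).astype(np.float32) for q in(b0,b)]))
E
```

```text
t 22.1 pos [445.7 -24.7  95.6] rot [179.9   0.  153.8] q [ -3. -10. -21.  78.   0.  23.] F [ 3.5  2.9 -8.1]
rotvec tool [  0.1    0.04 -28.18] slide now [-0.3  0.  11.6] slide after turn [-0.3 -0.1 11.6]
((-0.144117220054369, -0.06545494519102135), 0.781263303315198)
```

View pics/c7.png

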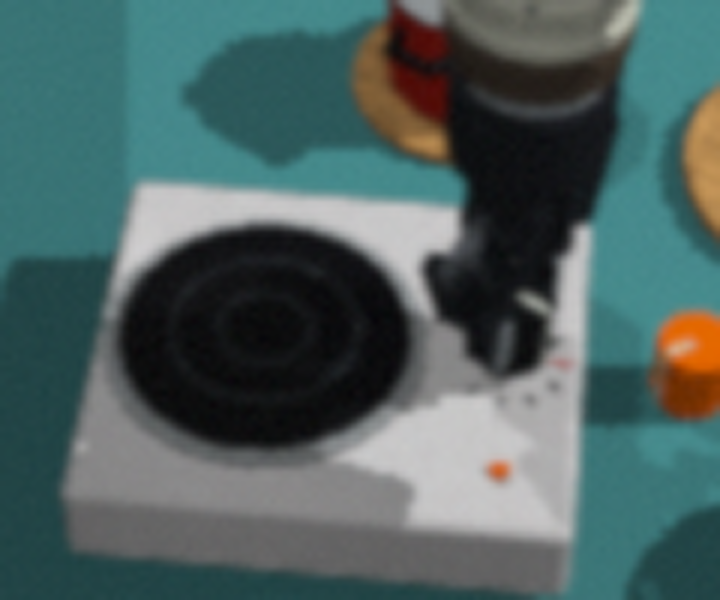

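c7 shows the knob's white line turned with the gripper (crop 529,303), the hotplate level and unmoved, and the pot standing on the trivet. I continue.

Emit:
play_rows(
  increments=[
    {"slide":[0,0,-0.1],"angular":[0,0,-7],"claw":-0.3},
    {"slide":[0,0,-0.3],"angular":[0,0,-7],"claw":-0.3},
    {"slide":[0,0,-0.3],"angular":[0,0,-7],"claw":-0.3},
    {"slide":[0,0,-0.3],"angular":[0,0,-7],"claw":-0.3},
    {"slide":[0,0,-0.3],"angular":[0,0,-7],"claw":-0.3},
    {"slide":[0,0,-0.3],"angular":[0,0,-7],"claw":-0.3},
    {"slide":[0,0,-0.3],"angular":[0,0,-7],"claw":-0.3},
    {"slide":[0,0,-0.2],"angular":[0,0,-7],"claw":-0.3},
  ],
)

```text
time: 23.0
ee_pos: [0.4455, -0.0249, 0.0979]
tcp_rot: [180.0, 0.1, -149.4]
wrist_force: [2.2, 3.3, -7.2]
opening: 0.0387
grasp_force: 61.3
```

Emit:
play_rows(
  increments=[
    {"slide":[0,0,-0.1],"angular":[0,0,7],"claw":-0.3},
    {"slide":[0,0,-0.3],"angular":[0,0,7],"claw":-0.3},
    {"slide":[0,0,-0.3],"angular":[0,0,7],"claw":-0.3},
    {"slide":[0,0,-0.3],"angular":[0,0,7],"claw":-0.3},
    {"slide":[0,0,-0.3],"angular":[0,0,7],"claw":-0.3},
    {"slide":[0,0,-0.3],"angular":[0,0,7],"claw":-0.3},
    {"slide":[0,0,-0.3],"angular":[0,0,7],"claw":-0.3},
    {"slide":[0,0,-0.2],"angular":[0,0,7],"claw":-0.3},
  ],
)

```text
time: 23.8
ee_pos: [0.446, -0.0249, 0.101]
tcp_rot: [179.9, 0.1, 154.0]
wrist_force: [0.7, 1.7, 0.9]
opening: 0.0382
grasp_force: 61.9
```

Emit:
play_rows(
  increments=[
    {"slide":[0,0,-0.1],"angular":[0,0,-7],"claw":-0.3},
    {"slide":[0,0,-0.3],"angular":[0,0,-7],"claw":-0.3},
    {"slide":[0,0,-0.3],"angular":[0,0,-7],"claw":-0.3},
    {"slide":[0,0,-0.3],"angular":[0,0,-7],"claw":-0.3},
    {"slide":[0,0,-0.3],"angular":[0,0,-7],"claw":-0.3},
    {"slide":[0,0,-0.3],"angular":[0,0,-7],"claw":-0.3},
    {"slide":[0,0,-0.3],"angular":[0,0,-7],"claw":-0.3},
    {"slide":[0,0,-0.2],"angular":[0,0,-7],"claw":-0.3},
  ],
)

```text
time: 24.6
ee_pos: [0.4457, -0.0254, 0.103]
tcp_rot: [-180.0, 0.1, -149.4]
wrist_force: [0.8, 0.9, 0.0]
opening: 0.0384
grasp_force: 62.0
```

Emit:
play_rows(
  increments=[
    {"slide":[0,0,-0.1],"angular":[0,0,7],"claw":-0.3},
    {"slide":[0,0,-0.3],"angular":[0,0,7],"claw":-0.3},
    {"slide":[0,0,-0.3],"angular":[0,0,7],"claw":-0.3},
    {"slide":[0,0,-0.3],"angular":[0,0,7],"claw":-0.3},
    {"slide":[0,0,-0.3],"angular":[0,0,7],"claw":-0.3},
    {"slide":[0,0,-0.3],"angular":[0,0,7],"claw":-0.3},
    {"slide":[0,0,-0.3],"angular":[0,0,7],"claw":-0.3},
    {"slide":[0,0,-0.2],"angular":[0,0,7],"claw":-0.3},
  ],
)

```text
time: 25.4
ee_pos: [0.4457, -0.0254, 0.1051]
tcp_rot: [180.0, 0.1, 154.0]
wrist_force: [0.6, 0.2, -0.1]
opening: 0.0385
grasp_force: 62.0
```

The knob came free at about 16 mm, where the force dropped to 0. I lift clear, then look.

Emit:
play_rows(
  increments=[
    {"slide":[0,0,-3],"angular":[0,0,0],"claw":-0.3},
    {"slide":[0,0,-4],"angular":[0,0,0],"claw":-0.3},
    {"slide":[0,0,-8],"angular":[0,0,0],"claw":-0.3},
    {"slide":[0,0,-15],"angular":[0,0,0],"claw":-0.3},
    {"slide":[0,0,-20],"angular":[0,0,-7],"claw":-0.3},
    {"slide":[0,0,-20],"angular":[0,0,-7],"claw":-0.3},
    {"slide":[0,0,-10],"angular":[0,0,-7],"claw":-0.3},
    {"slide":[0,0,0],"angular":[0,0,-7],"claw":-0.3},
  ],
)

```text
time: 26.2
ee_pos: [0.4464, -0.0253, 0.1878]
tcp_rot: [-180.0, 0.3, -177.5]
wrist_force: [0.1, -0.2, -0.9]
opening: 0.0387
grasp_force: 62.0
```

```bash
python3 go.py 586 292 180 180; python3 - <<'E'
from h import *
b=snap("side","s6.png"); im=b
cv2.imwrite("pics/c8.png",cv2.resize(b[140:260,230:370],(700,600),interpolation=cv2.INTER_CUBIC))
s0=cv2.imread("pics/side0.png"); h,s,v=cv2.split(cv2.cvtColor(s0,cv2.COLOR_BGR2HSV)); m=(((h>105)&(h<125)&(s>170))*1).astype(np.uint8); m[:270]=0;m[350:]=0
ys,xs=np.nonzero(m); q=cv2.boxPoints(cv2.minAreaRect(onz("side",np.c_[xs,ys],.015)[:,:2].astype(np.float32)*1000)); print(q.round(),q.mean(0))
E
```

```text
t 26.2 pos [446.4 -25.3 187.8] rot [-180.     0.3 -177.5] q [ -3. -10. -11.  88.   0.  -6.] F [ 0.1 -0.2 -0.9]
rotvec tool [0.   0.29 2.45] slide now [-153.1  311.1    8.5] slide after turn [-139.6  317.3    7.8]
[[509. 223.]
 [663. 215.]
 [671. 375.]
 [517. 382.]] [590.05493 298.6834 ]
```

View pics/c8.png

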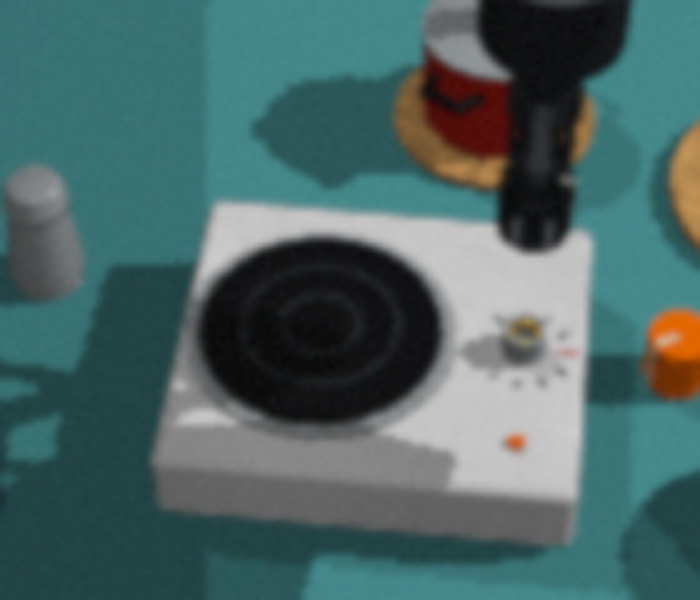

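c8 shows the bare spindle (crop 523,340), the knob held in the jaws (crop 535,232), the hotplate level, and the pot on the trivet. Carry the knob to the tray at (587,294).

Emit:
play_rows(
  increments=[
    {"slide":[-6,13,0],"angular":[0,0.3,0],"claw":-0.3},
    {"slide":[-14,28,0],"angular":[0,0,0],"claw":-0.3},
    {"slide":[-14,28,0],"angular":[0,0,0],"claw":-0.3},
    {"slide":[-14,28,0],"angular":[0,0,0],"claw":-0.3},
    {"slide":[-14,28,0],"angular":[0,0,0],"claw":-0.3},
    {"slide":[-14,28,0],"angular":[0,0,0],"claw":-0.3},
    {"slide":[-14,28,0],"angular":[0,0,0],"claw":-0.3},
    {"slide":[-14,28,0],"angular":[0,0,0],"claw":-0.3},
  ],
)

```text
time: 27.05
ee_pos: [0.5424, 0.1887, 0.1851]
tcp_rot: [180.0, -0.2, -178.0]
wrist_force: [0.0, -0.9, 0.3]
opening: 0.0385
grasp_force: 62.0
```

Emit:
play_rows(
  increments=[
    {"slide":[-14,28,0],"angular":[0,0,0],"claw":-0.3},
    {"slide":[-14,28,0],"angular":[0,0,0],"claw":-0.3},
    {"slide":[-14,28,0],"angular":[0,0,0],"claw":-0.3},
    {"slide":[-8,19,0],"angular":[0,0,0],"claw":-0.3},
    {"slide":[0,0,0],"angular":[0,0,0],"claw":-0.3},
    {"slide":[0,0,0],"angular":[0,0,0],"claw":-0.3},
  ],
)

```text
time: 27.65
ee_pos: [0.588, 0.2922, 0.1843]
tcp_rot: [-180.0, -0.3, -177.9]
wrist_force: [-0.6, 0.7, -0.8]
opening: 0.0382
grasp_force: 62.0
```

```bash
python3 go.py 587 294 34 182.5
```

```text
t 27.65 pos [588.  292.2 184.3] rot [-180.    -0.3 -177.9] q [26. 19. 20. 90.  0. 24.] F [-0.6  0.7 -0.8]
rotvec tool [-0.   -0.25 -0.43] slide now [  0.3   1.9 150.3] slide after turn [  0.9   1.9 150.3]
```

Emit:
play_rows(
  increments=[
    {"slide":[0,1.5,35],"angular":[0,-0.3,0],"claw":-0.3},
    {"slide":[0,0,35],"angular":[0,0,0],"claw":-0.3},
    {"slide":[0,0,35],"angular":[0,0,0],"claw":-0.3},
    {"slide":[0,0,25],"angular":[0,0,0],"claw":-0.3},
    {"slide":[0,0,12],"angular":[0,0,0],"claw":-0.3},
    {"slide":[0,0,5],"angular":[0,0,0],"claw":-0.3},
    {"slide":[0,0,0],"angular":[0,0,0],"claw":-0.3},
  ],
)

```text
time: 28.35
ee_pos: [0.5883, 0.2934, 0.038]
tcp_rot: [180.0, 0.1, -178.0]
wrist_force: [0.4, 0.3, -0.7]
opening: 0.038
grasp_force: 61.9
```

Emit:
play_rows(
  increments=[
    {"slide":[0,0,1],"angular":[0,0,0],"claw":-0.3},
    {"slide":[0,0,1],"angular":[0,0,0],"claw":-0.3},
  ],
)

```text
time: 28.55
ee_pos: [0.5888, 0.294, 0.0368]
tcp_rot: [179.9, 0.2, -177.9]
wrist_force: [0.4, -0.0, -0.3]
opening: 0.0385
grasp_force: 61.9
```

Emit:
play_rows(
  increments=[
    {"slide":[0,0,1],"angular":[0,0,0],"claw":-0.3},
    {"slide":[0,0,0],"angular":[0,0,0],"claw":-0.3},
  ],
)

```text
time: 28.75
ee_pos: [0.5882, 0.2938, 0.0345]
tcp_rot: [180.0, 0.1, -177.9]
wrist_force: [0.4, 0.6, 0.3]
opening: 0.0385
grasp_force: 61.9
```

Emit:
play_rows(
  increments=[
    {"slide":[0,0,0.7],"angular":[0,0,0],"claw":-0.3},
    {"slide":[0,0,0],"angular":[0,0,0],"claw":-0.3},
  ],
)

```text
time: 28.95
ee_pos: [0.588, 0.2937, 0.0335]
tcp_rot: [180.0, 0.1, -177.9]
wrist_force: [-0.6, 0.1, -1.7]
opening: 0.0381
grasp_force: 61.9
```

Emit:
play_rows(
  increments=[
    {"slide":[0,0,0.8],"angular":[0,0,0],"claw":-0.3},
    {"slide":[0,0,0],"angular":[0,0,0],"claw":-0.3},
  ],
)

```text
time: 29.15
ee_pos: [0.5881, 0.2937, 0.0326]
tcp_rot: [180.0, 0.1, -177.9]
wrist_force: [-0.4, -0.4, 0.0]
opening: 0.0382
grasp_force: 61.9
```

Emit:
play_rows(
  increments=[
    {"slide":[0,0,0.8],"angular":[0,0,0],"claw":-0.3},
    {"slide":[0,0,0],"angular":[0,0,0],"claw":-0.3},
  ],
)

```text
time: 29.35
ee_pos: [0.5881, 0.2937, 0.0326]
tcp_rot: [180.0, 0.1, -177.9]
wrist_force: [-2.8, -1.4, 4.6]
opening: 0.0383
grasp_force: 62.4
```

Emit:
play_rows(
  increments=[
    {"slide":[0,0,0.5],"angular":[0,0,0],"claw":-0.3},
    {"slide":[0,0,0],"angular":[0,0,0],"claw":-0.3},
  ],
)

```text
time: 29.55
ee_pos: [0.5881, 0.2937, 0.0325]
tcp_rot: [180.0, 0.1, -177.9]
wrist_force: [-4.0, -1.9, 7.4]
opening: 0.0383
grasp_force: 62.7
```

The knob is seated in the tray (TCP z 32.5, expected about 32). Ease off, open, rise and check.

Emit:
play_rows(
  increments=[
    {"slide":[0,0,-1],"angular":[0,0,0],"claw":-0.1},
    {"slide":[0,0,0],"angular":[0,0,0],"claw":0},
    {"slide":[0,0,0],"angular":[0,0,0],"claw":0.2},
    {"slide":[0,0,0],"angular":[0,0,0],"claw":0.4},
    {"slide":[0,0,0],"angular":[0,0,0],"claw":0.4},
    {"slide":[0,0,0],"angular":[0,0,0],"claw":0.4},
  ],
)

```text
time: 30.15
ee_pos: [0.5881, 0.2937, 0.0323]
tcp_rot: [180.0, 0.1, -177.9]
wrist_force: [0.2, -0.9, 0.3]
opening: 0.0597
grasp_force: 0.0
```

Emit:
play_rows(
  increments=[
    {"slide":[0,0,-10],"angular":[0,0,0],"claw":0.4},
    {"slide":[0,0,-20],"angular":[0,0,0],"claw":0.4},
    {"slide":[0,0,-40],"angular":[0,0,0],"claw":0.4},
    {"slide":[0,0,-40],"angular":[0,0,0],"claw":0.4},
    {"slide":[0,0,-40],"angular":[0,0,0],"claw":0.4},
    {"slide":[0,0,-40],"angular":[0,0,0],"claw":0.4},
    {"slide":[30,0,0],"angular":[0,0,0],"claw":0.4},
    {"slide":[30,0,0],"angular":[0,0,0],"claw":0.4},
  ],
)

```text
time: 30.95
ee_pos: [0.5283, 0.2917, 0.2247]
tcp_rot: [179.9, 0.3, -178.0]
wrist_force: [-0.2, 0.4, 0.2]
opening: 0.0599
grasp_force: 0.0
```

Emit:
play_rows(
  increments=[
    {"slide":[30,0,0],"angular":[0,0,0],"claw":0.4},
    {"slide":[30,0,0],"angular":[0,0,0],"claw":0.4},
    {"slide":[0,0,0],"angular":[0,0,0],"claw":0.4},
    {"slide":[0,0,0],"angular":[0,0,0],"claw":0.4},
  ],
)

```text
time: 31.35
ee_pos: [0.4678, 0.2894, 0.2235]
tcp_rot: [179.9, 0.2, -177.9]
wrist_force: [0.9, -0.1, -0.2]
opening: 0.06
grasp_force: 0.0
```

```bash
python3 -c "
from h import *
b=snap('side','s7.png'); cv2.imwrite('pics/c9.png',cv2.resize(b[110:400,200:390],(393,600),interpolation=cv2.INTER_CUBIC)); print(bot.get_obs()['wrist_force'].round(1))
b0=cv2.imread('pics/s4.png'); x0,y0,x1,y1=255,222,325,250
print(cv2.phaseCorrelate(*[cv2.cvtColor(q[y0:y1,x0:x1],cv2.COLOR_BGR2GRAY).astype(np.float32) for q in(b0,b)]))"
```

```text
[-0.3 -0.8 -0.7]
((0.06840710651361803, -0.1497864201931005), 0.5688734142868607)
```

View pics/c9.png

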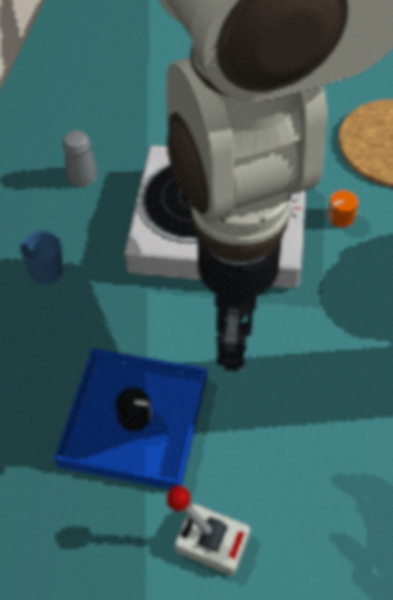

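c9 shows the knob upright in the middle of the blue tray (crop 134,408). The switch lever leans to the black (off) side (ball at 179,497), the hotplate is unmoved, and the cup and shaker are untouched. c8 showed the pot upright on the trivet. Handing in.

```bash
python3 -c "
from workcell import bot; print(bot.job_done())"
```

```text
the job is handed in; nothing more can be done
None
```

I handed in the job at about 31 s of the 72 s limit: switch off, pot upright on the 140 mm trivet, control knob twisted off and standing upright in the blue tray, and the hotplate unmoved in the images; the hand-in gave no verdict.

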